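Make the kitchen tap safe before the water comes back

TASK

The water is off at the main and this kitchen tap was left open with its spout over the drainer. Make it safe: with a fingertip, push both lever handles fully shut (each pointing straight out sideways along the deck plate) and push the spout round until its mouth is over the plughole in the bowl. Push gently, grip and lift nothing, and leave the crockery and the other things where they stand.

Things in the scene. Friction and masses are not known exactly. Their poses are not given: they have to be found in the camera images.
- tap: metal tap: 56 x 260 mm deck plate on the steel ledge behind the bowl, middle pillar with the swivelling spout, a pillar 100 mm to either side with a lever. Origin: on the spout's swivel axis, 3 mm above the worktop; x points away from the front of the sink, y left along the deck plate, z up. The sink is turned by at most 4 degrees against the room
- hot_lever (a joint): left lever (on the +y pillar), rad about its upright axis: 0 fully shut, pointing straight out to the left along the deck plate, against a stop; grows as it opens (at most 1.57, pointing to the front of the sink). Seen from above it opens anticlockwise and shuts clockwise. Stays where it is left; turning takes 0.22 Nm (3 N near the end)
- hot_tip (a point): free end of the left lever, on its centre line, 90 mm from its pivot. The lever is a round bar 13 mm thick, its middle 71 mm above the worktop at the tip and 65 mm near the pivot; its round cap, 37 mm across, is 78 mm high
- hot_pivot (a point): point on the left lever's upright turning axis, at the height of the lever's tip
- cold_lever (a joint): right lever (on the -y pillar), rad about its upright axis: 0 fully shut, pointing straight out to the right along the deck plate, against a stop; grows as it opens (at most 1.57, pointing to the front of the sink). Seen from above it opens clockwise and shuts anticlockwise. Otherwise as the left lever
- cold_tip (a point): free end of the right lever, as hot_tip
- cold_pivot (a point): point on the right lever's upright turning axis, at the height of the lever's tip
- spout (a joint): swivelling spout, rad about tap's z: 0 pointing to the front of the sink (tap's -x), positive to the left (drainer), negative to the right (bowl), stops at +-1.75. Stays where left; takes 0.4 Nm. A tube 22 mm thick, its centre line 162 to 166 mm above the worktop 30 to 130 mm from the axis, 154 mm at 185 mm. Over a lever it leaves some 70 mm: no gripper gets at that lever from above
- spout_mouth (a point): centre of the spout's downward-facing mouth, 220 mm from the swivel axis and 101 mm above the worktop, in a round nozzle 27 mm thick and 22 mm tall
- plughole (a point): centre of the plughole in the floor of the bowl (a round strainer 90 mm across), 165 mm below the worktop and 220 mm from the spout's swivel axis seen from above, so that the mouth can stand right over it. The bowl opening measures 305 mm (front to back) by 340 mm
- mug: bystander: white mug, 80 mm across and 90 mm tall, handle on its +y side on the drainer; loose, to be left where it is. Origin: centre of its underside
- cereal_bowl: bystander: blue cereal bowl, 130 mm across and 58 mm tall on the drainer; loose, to be left where it is. Origin: centre of its underside
- tumbler: bystander: clear drinking glass, 68 mm across and 85 mm tall on the drainer; loose, to be left where it is. Origin: centre of its underside
- ramekin: bystander: small white dish, 84 mm across and 45 mm tall, standing on the floor of the bowl, 165 mm below the worktop; loose, to be left where it is. Origin: centre of its underside
- soap_bottle: bystander: clear bottle with a white cap and paper label, 60 mm across and 185 mm tall, on the right end of the tap ledge; loose, to be left where it is. Origin: centre of its underside
- palm_brush: bystander: round wooden palm brush, 66 mm across and 68 mm tall, on the worktop behind the tap; loose, to be left where it is. Origin: centre of its underside
- spice_jar: bystander: small amber jar with a steel cap, 48 mm across and 85 mm tall, on the worktop behind the tap; loose, to be left where it is. Origin: centre of its underside
- spoon: bystander: wooden spoon, 190 mm long, lying on the worktop behind the tap; loose, to be left where it is. Origin: middle of its length, underside

How it is judged:
At the end, for the whole second after the job is handed in: Both levers are within 0.12 rad (7 degrees) of fully shut, the spout's mouth is within 40 mm of the plughole's centre seen from above, all three are at rest, and every loose thing stands upright within 30 mm of where it stood at the start (value of joint each of hot_lever, cold_lever below 0.12 rad and horizontal distance between spout_mouth and plughole below 0.04 m and velocity of joint hot_lever between -0.05 and 0.05 rad/s and velocity of joint cold_lever between -0.05 and 0.05 rad/s and velocity of joint spout between -0.05 and 0.05 rad/s and distance of each of mug, cereal_bowl, tumbler, ramekin, soap_bottle, palm_brush, spice_jar, spoon from where it was at the start of the episode below 0.03 m and angle between each of mug, cereal_bowl, tumbler, ramekin, soap_bottle, palm_brush, spice_jar's own z axis and vertical below 0.3 rad); the robot touches nothing.
It fails at once if the tap is gripped or forced (more than 35 N between the fingers and the tap) (contact force between the fingers and tap above 35 N).
It fails at once if the tap is pushed with the arm or the gripper's body instead of the fingers (more than 8 N) (contact force between the arm and tap above 8 N).
It fails at once if a loose thing is lifted, carried or shifted by more than 30 mm (distance of any of mug, cereal_bowl, tumbler, ramekin, soap_bottle, palm_brush, spice_jar, spoon from where it was at the start of the episode above 0.03 m).
It fails at once if a loose thing is tipped over (angle between any of mug, cereal_bowl, tumbler, ramekin, soap_bottle, palm_brush, spice_jar's own z axis and vertical above 0.5 rad).
It also fails if it takes over 69 s, if anything falls off the work surface, if the arm or the gripper's body presses on something with over 40 N, if the wrist force passes 120 N, or if a joint passes its speed limit or range.

ROBOT

A 7-joint arm with a two-finger parallel gripper is mounted at the origin on the work surface. World frame = base frame: x ahead of the robot, y to its left, z up, the work surface at z = 0. Lengths are in m, angles in rad, forces in N, time in s.
With the tool pointing down it reaches from about 0.425 to 0.8 m from the base axis. Payload 8.3 kg.
Tool frame: the origin (TCP) lies at the very end of the fingers, on their centre line; the grasp point (between the pads) lies ctrl.grip_point_offset behind it (ctrl.grip_point_offset is the distance from the TCP to the grasp point, in m); z points along the fingers, y is the line along which they close (so a half turn about z gives the same grasp; the last joint's range is limited). The gripper opens to 85 mm and grips with 20 to 120 N. Pads are 22 mm wide; open, the fingers measure 114 mm over their backs; the gripper's body (76 mm by 85 mm) begins 54 mm behind the grasp point. The pads swing forward as they close: fully open they stand 13 mm farther back than shut.
Start: joints at [1.078, 0.383, 0.016, 1.37, -0.006, 1.388, -0.046], TCP at [0.26, -0.568, 0.231] pointing down, gripper open.
Joint ranges: [-2.95, 2.95], [-0.25, 2.06], [-1.52, 1.56], [0.18, 2.33], [-1.44, 4.58], [0.02, 2.06], [-3.01, 3.01]. Speed limits (rad/s): [2.39, 2.39, 3.01, 3.01, 3.14, 3.14, 3.14].

INTERFACE

Orientations are given as [roll, pitch, yaw] about the fixed x, y, z axes, in that order (R = Rz(yaw) Ry(pitch) Rx(roll)).
In Python, from plant import ctrl gives the robot as it stands. The module is installed in compiled form; this text tells all that it offers.
- The arm moves only by the tool carry_out, never from a script. Its argument "moves" is a list of rows, each an object of numbers: "rx", "ry", "rz": the turn, a rotation vector about the tool's x, y, z as a fraction of full scale; "dx", "dy", "dz": the shift along the tool's x, y, z as a fraction of full scale; "claw": the finger opening in mm, from 0 to 85.4. In form: [{"rx": .., "ry": .., "rz": .., "dx": .., "dy": .., "dz": .., "claw": ..}, ...]. A call has 1 to 10 rows; each row shifts and turns the commanded pose from where the row before left it, along the tool's axes as they then stand; what a row does not reach is not made up. Full scale, the value 1, is 0.04 m for a shift and 6 degrees for a turn. A row lasts 1/12 s, in which the tool goes at most 41.7 mm and 7.16 degrees, less where a joint would pass 70% of its speed; a pose out of reach is approached as far as the arm can. A call with a number of a shift or a turn outside -1 to 1 is refused whole. A call with a gripper value outside its range is refused whole. The fingers move at their own pace and stop on an object; "squeeze" is the grip in N (left out, the last holds). Time passes only in rows, so rows that do not move let the fingers close. It gives the time, the measured TCP pose, the force, the opening and the grip force at its end, in the units of the state.
- ctrl.sense(): the state, without advancing time (a new reading comes with each control period).
- ctrl.capture(name): name is "scene" or "top" or "wrist"; returns a dict with "image" (384x512x3 uint8, blue, green, red), "K" (3x3 intrinsics, pixels), "D" ([k1, k2, p1, p2, k3] as OpenCV has them; the pictures are not rectified), "R" (3x3) and "t" (3): a world point X has camera coordinates R X + t. Camera axes: x right, y down, z forward; pixel columns grow to the right and rows downward; lengths in m; the calibration is good to about 2 mm. A picture is of the moment at which its call begins. There is no depth.
- ctrl.finish_job(): hands the job in; it is judged then, once.
The state is a dict: "time_s": time; "joints": joint angles; "qvel": joint speeds; "effort": joint torques, N m; "tool_pos": TCP position; "tool_rot": TCP orientation; "force": force on the tool from outside, world axes, zero at the start; "torque": the same for the moment, N m; "opening": finger opening in m; "finger_force": force on a finger pad.
Only numpy, scipy, OpenCV 4.12 (cv2) and the standard library are available. Lean on these libraries where they do the work, as an engineer would, in place of code of your own. Each camera call takes 0.05 s, during which the arm holds its last target. There are 200 camera calls.

## Working session

There is one attempt and no reset: what is moved stays moved. The work goes in short steps, Python scripts to look and compute and a tool call to move; the robot and the scene stay as the last step left them, time stands still between calls to the robot, and variables do not carry over. Pictures are saved under pics/ and viewed, at most 10 in all, crops included, and the job is handed in when it is done.

Besides the shell and the picture viewer there is one more tool, called after ">>>" by a JSON object that holds its "fn" and its "kwargs". carry_out: Moves the arm, as the interface text tells. Its arguments: {"type":"object","properties":{"moves":{"type":"array"},"squeeze":{"type":"number"}},"required":["moves"]}

```bash
mkdir -p pics; python3 - <<'E'
from plant import ctrl
import cv2,pickle
d={}
for n in("scene","top"):
    c=ctrl.capture(n);d[n]=c
    cv2.imwrite(f"pics/{n}0.png",cv2.resize(c["image"],(800,600),interpolation=cv2.INTER_CUBIC))
    print(n,c["K"],c["D"],c["R"],c["t"])
pickle.dump(d,open("d.pkl","wb"))
s=ctrl.sense();print(s, ctrl.grip_point_offset)
E
```

```text
scene [[479.97795861   0.         255.73726653]
 [  0.         479.97795861 185.10573487]
 [  0.           0.           1.        ]] [-0.02170823  0.          0.          0.          0.        ] [[ 0.6533692   0.75700047 -0.00767955]
 [ 0.49375073 -0.43380342 -0.75367421]
 [-0.57386314  0.48863573 -0.65720333]] [-0.39091152 -0.22336268  1.5287192 ]
top [[391.04242113   0.         257.76045006]
 [  0.         391.04242113 197.6872949 ]
 [  0.           0.           1.        ]] [-0.00658273  0.          0.          0.          0.        ] [[-0.01493319 -0.99961617 -0.02333464]
 [-0.99622116  0.01687131 -0.08519837]
 [ 0.08555936  0.02197418 -0.99609072]] [0.05918013 0.53675305 1.19441929]
{'time_s': 0.1, 'joints': array([ 1.07810248,  0.3841904 ,  0.01636469,  1.37102794, -0.00628416,
        1.38820096, -0.0464769 ]), 'qvel': array([ 0.00082038, -0.00098473, -0.00057815, -0.0030264 , -0.00129499,
       -0.00035485, -0.00046453]), 'effort': array([ 3.79136138e-03, -6.29131436e+01,  8.48486591e-01, -3.72757244e+01,
        1.68963155e-02,  1.05529671e-02,  1.08594759e-05]), 'tool_pos': array([ 0.26027651, -0.56773585,  0.23036571]), 'tool_rot': array([-3.13981590e+00,  3.83294677e-05,  4.29892996e-01]), 'force': array([-0.22536985,  0.28929493,  0.50002807]), 'torque': array([-0.04385323,  0.0107159 , -0.01432509]), 'finger_force': 0.0, 'opening': 0.08570447364608602} 0.0187
```

View pics/top0.png

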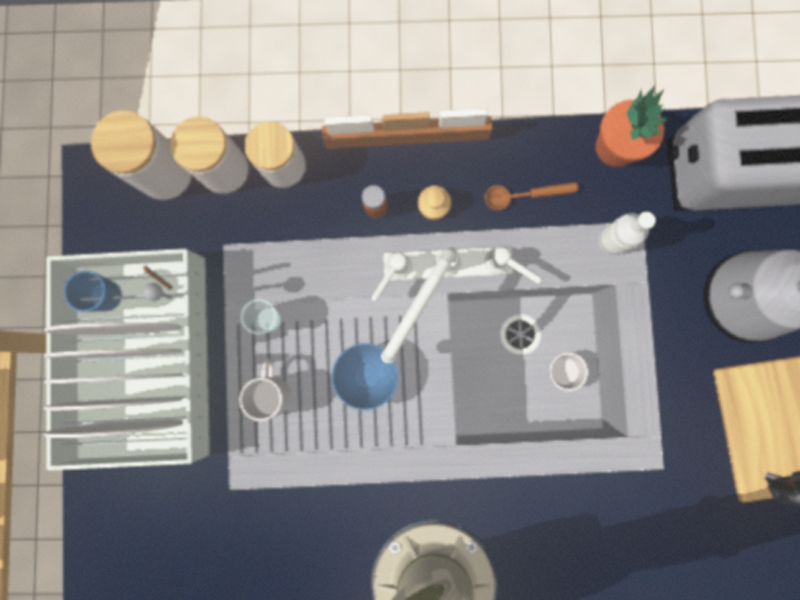

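View pics/scene0.png

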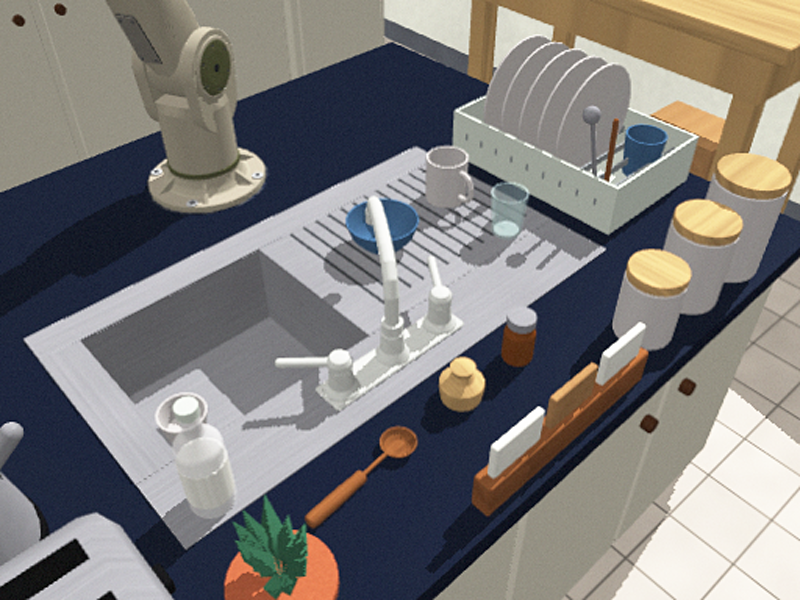

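The top view shows the tap's spout running from about (447,258) to a mouth at (390,355). The hot lever tip is near (376,298), the cold tip near (538,280) and the plughole near (520,334). I'll enlarge this area.

```bash
python3 - <<'E'
import cv2,pickle
d=pickle.load(open("d.pkl","rb"))
i=d["top"]["image"][150:250,225:385]
cv2.imwrite("pics/crop.png",cv2.resize(i,(800,500),interpolation=cv2.INTER_CUBIC))
i=d["scene"]["image"][110:270,165:325]
cv2.imwrite("pics/crop2.png",cv2.resize(i,(600,600),interpolation=cv2.INTER_CUBIC))
E
```

```text
(no output)
```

View pics/crop.png

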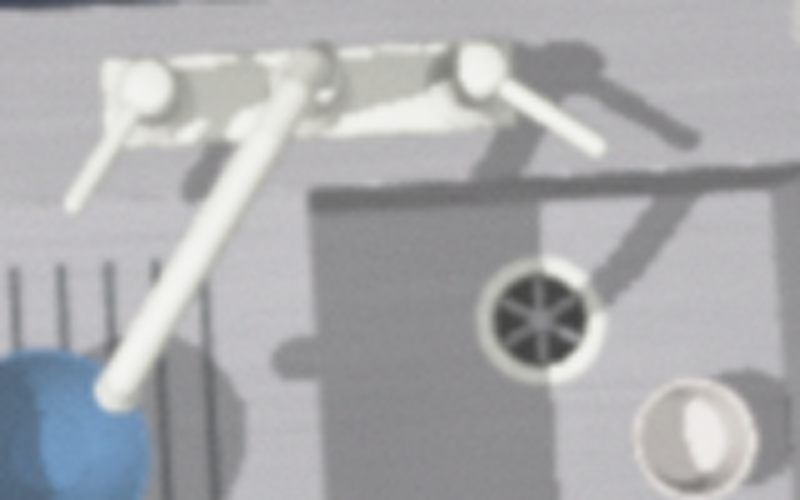

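View pics/crop2.png

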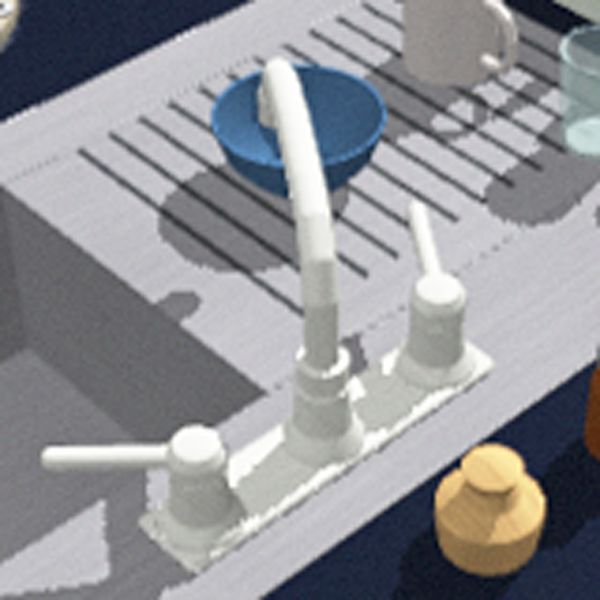

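The crops give these pixels:

| Crop | Point | Pixel |
|---|---|---|
| Top | hot cap | (148,85) |
| Top | hot tip | (71,207) |
| Top | cold cap | (481,68) |
| Top | cold tip | (602,152) |
| Top | nozzle | (116,392) |
| Top | plughole | (541,320) |
| Scene | hot cap | (438,290) |
| Scene | cold cap | (195,442) |

```bash
cat >h.py <<'E'
import cv2,pickle,numpy as np
d=pickle.load(open("d.pkl","rb"))
def ray(cam,u,v,z):
    c=d[cam];p=cv2.undistortPoints(np.array([[[u,v]]],float),c["K"],np.array(c["D"])).ravel()
    R=np.array(c["R"]);o=-R.T@c["t"];r=R.T@np.array([*p,1.]);return o+r*(z-o[2])/r[2]
def top(x,y,z): return ray("top",(x+.5)/5-.5+225,(y+.5)/5-.5+150,z)
def sc(x,y,z): return ray("scene",(x+.5)/3.75-.5+165,(y+.5)/3.75-.5+110,z)
def full(x,y,z,cam="top"): return ray(cam,(x+.5)*.64-.5,(y+.5)*.64-.5,z)
E
python3 - <<'E'
from h import *
np.set_printoptions(precision=4,suppress=True)
P={}
for n,a in dict(hc=(148,85,.078),cc=(481,68,.078),ht=(71,207,.073),ct=(602,152,.073),noz=(116,392,.14),plug=(541,320,-.165)).items(): P[n]=top(*a);print(n,P[n])
for n,a in dict(hc=(438,290,.078),cc=(195,442,.078),ht=(414,206,.071),ct=(47,457,.071)).items(): print('sc',n,sc(*a))
ax=(P['hc']+P['cc'])/2;print('axis',ax,'sep',np.linalg.norm(P['hc']-P['cc']))
y=P['hc']-P['cc'];yaw=np.arctan2(-y[0],y[1]);print('yaw deg',np.degrees(yaw))
for a,b in(('hc','ht'),('cc','ct')):
    v=P[b]-P[a];print(a,np.hypot(*v[:2]),np.degrees(np.arctan2(v[1],v[0])))
for b in('noz','plug'):
    v=P[b]-ax;print(b,np.hypot(*v[:2]),np.degrees(np.arctan2(v[1],v[0])))
for n,a in dict(bottletop=(647,220,.185),bottlebase=(617,243,0),bowl=(365,376,.058),tumbler=(261,316,.085),ram=(569,371,-.12),brush=(435,200,.06),jar=(374,192,.085),mug=(261,398,.09)).items(): print(n,full(*a))
E
```

```text
hc [0.6266 0.0587 0.078 ]
cc [ 0.6331 -0.1405  0.078 ]
ht [0.5545 0.106  0.073 ]
ct [ 0.582  -0.2117  0.073 ]
noz [0.443  0.0772 0.14  ]
plug [ 0.4923 -0.2124 -0.165 ]
sc hc [0.6289 0.0552 0.078 ]
sc cc [ 0.6335 -0.1421  0.078 ]
sc ht [0.5496 0.1075 0.071 ]
sc ct [ 0.5807 -0.2105  0.071 ]
axis [ 0.6299 -0.0409  0.078 ] sep 0.19925256504433767
yaw deg 1.8792540270999805
hc 0.08630652101699639 146.73002500934547
cc 0.08773128190787553 -125.6957847151032
noz 0.22110518612103316 147.71811792294014
plug 0.21990775351407185 -128.74243777712297
bottletop [ 0.6719 -0.3788  0.185 ]
bottlebase [ 0.6675 -0.3866  0.    ]
bowl [0.407  0.1249 0.058 ]
tumbler [0.5239 0.3196 0.085 ]
ram [ 0.4074 -0.309  -0.12  ]
brush [ 0.7484 -0.0161  0.06  ]
jar [0.7599 0.1018 0.085 ]
mug [0.3695 0.3176 0.09  ]
```

Checks out: the levers measure 86–88 mm long, the pivots are 199 mm apart, and both radii come to 220 mm. The order will be cold lever, spout, then hot lever. First I'll square the tool and shut the fingers.

>>> {"fn": "carry_out", "kwargs": {"moves": [{"rz": 0.82,"claw": 0},{"rz": 0.82,"claw": 0},{"rz": 0.82,"claw": 0},{"rz": 0.82,"claw": 0},{"rz": 0.82,"claw": 0},{"claw": 0},{"claw": 0}]}}

```text
$.moves[0]: bad value
```

>>> {"fn": "carry_out", "kwargs": {"moves": [{"dx": 0.58,"dy": -0.78,"claw": 0},{"dx": 0.58,"dy": -0.78,"claw": 0},{"dx": 0.58,"dy": -0.78,"claw": 0},{"dx": 0.58,"dy": -0.78,"claw": 0},{"dx": 0.58,"dy": -0.78,"claw": 0},{"dx": 0.58,"dy": -0.78,"claw": 0},{"dx": 0.58,"dy": -0.78,"claw": 0},{"dx": 0.58,"dy": -0.78,"claw": 0},{"dx": 0.58,"dy": -0.78,"claw": 0},{"claw": 0}]}}

```text
$.moves[0]: bad value
```

Every field seems to be needed in each row.

>>> {"fn": "carry_out", "kwargs": {"moves": [{"rx": 0,"ry": 0,"rz": 0.82,"dx": 0,"dy": 0,"dz": 0,"claw": 0},{"rx": 0,"ry": 0,"rz": 0.82,"dx": 0,"dy": 0,"dz": 0,"claw": 0},{"rx": 0,"ry": 0,"rz": 0.82,"dx": 0,"dy": 0,"dz": 0,"claw": 0},{"rx": 0,"ry": 0,"rz": 0.82,"dx": 0,"dy": 0,"dz": 0,"claw": 0},{"rx": 0,"ry": 0,"rz": 0.82,"dx": 0,"dy": 0,"dz": 0,"claw": 0},{"rx": 0,"ry": 0,"rz": 0,"dx": 0,"dy": 0,"dz": 0,"claw": 0},{"rx": 0,"ry": 0,"rz": 0,"dx": 0,"dy": 0,"dz": 0,"claw": 0}]}}

```text
time_s: 0.68
tool_pos: [0.2604, -0.5679, 0.2308]
tool_rot: [-3.141, 0.0, 0.003]
force: [-0.4, -0.0, 0.3]
opening: 0.0009
finger_force: 0.0
```

>>> {"fn": "carry_out", "kwargs": {"moves": [{"rx": 0,"ry": 0,"rz": 0,"dx": 0.58,"dy": -0.78,"dz": 0,"claw": 0},{"rx": 0,"ry": 0,"rz": 0,"dx": 0.58,"dy": -0.78,"dz": 0,"claw": 0},{"rx": 0,"ry": 0,"rz": 0,"dx": 0.58,"dy": -0.78,"dz": 0,"claw": 0},{"rx": 0,"ry": 0,"rz": 0,"dx": 0.58,"dy": -0.78,"dz": 0,"claw": 0},{"rx": 0,"ry": 0,"rz": 0,"dx": 0.58,"dy": -0.78,"dz": 0,"claw": 0},{"rx": 0,"ry": 0,"rz": 0,"dx": 0.58,"dy": -0.78,"dz": 0,"claw": 0},{"rx": 0,"ry": 0,"rz": 0,"dx": 0.58,"dy": -0.78,"dz": 0,"claw": 0},{"rx": 0,"ry": 0,"rz": 0,"dx": 0.58,"dy": -0.78,"dz": 0,"claw": 0},{"rx": 0,"ry": 0,"rz": 0,"dx": 0.58,"dy": -0.78,"dz": 0,"claw": 0},{"rx": 0,"ry": 0,"rz": 0,"dx": 0,"dy": 0,"dz": 0,"claw": 0}]}}

```text
time_s: 1.52
tool_pos: [0.4745, -0.2781, 0.2314]
tool_rot: [-3.138, -0.003, 0.016]
force: [0.9, 1.4, -0.5]
opening: 0.0
finger_force: 0.0
```

>>> {"fn": "carry_out", "kwargs": {"moves": [{"rx": 0,"ry": 0,"rz": 0,"dx": 0.4,"dy": -0.52,"dz": 0,"claw": 0},{"rx": 0,"ry": 0,"rz": 0,"dx": 0.4,"dy": -0.52,"dz": 0,"claw": 0},{"rx": 0,"ry": 0,"rz": 0,"dx": 0.4,"dy": -0.52,"dz": 0,"claw": 0},{"rx": 0,"ry": 0,"rz": 0,"dx": 0.4,"dy": -0.5,"dz": 0,"claw": 0},{"rx": 0,"ry": 0,"rz": 0,"dx": 0,"dy": 0,"dz": 0.5,"claw": 0},{"rx": 0,"ry": 0,"rz": 0,"dx": 0,"dy": 0,"dz": 0.8,"claw": 0},{"rx": 0,"ry": 0,"rz": 0,"dx": 0,"dy": 0,"dz": 0.8,"claw": 0},{"rx": 0,"ry": 0,"rz": 0,"dx": 0,"dy": 0,"dz": 0.8,"claw": 0},{"rx": 0,"ry": 0,"rz": 0,"dx": 0,"dy": 0,"dz": 0.8,"claw": 0},{"rx": 0,"ry": 0,"rz": 0,"dx": 0,"dy": 0,"dz": 0.8,"claw": 0}]}}

```text
time_s: 2.35
tool_pos: [0.5328, -0.205, 0.0499]
tool_rot: [3.142, -0.0, 0.004]
force: [0.1, -0.6, 0.1]
opening: -0.0001
finger_force: 0.0
```

>>> {"fn": "carry_out", "kwargs": {"moves": [{"rx": 0,"ry": 0,"rz": 0,"dx": 0,"dy": 0,"dz": 0,"claw": 0},{"rx": 0,"ry": 0,"rz": 0,"dx": 0,"dy": 0,"dz": 0,"claw": 0},{"rx": 0,"ry": 0,"rz": 0,"dx": 0,"dy": 0,"dz": 0,"claw": 0}]}}

```text
time_s: 2.6
tool_pos: [0.5341, -0.2053, 0.0531]
tool_rot: [3.141, -0.002, 0.002]
force: [0.5, 0.2, 1.3]
opening: -0.0002
finger_force: 0.0
```

>>> {"fn": "carry_out", "kwargs": {"moves": [{"rx": 0,"ry": 0,"rz": 0,"dx": 0,"dy": -0.2,"dz": 0.2,"claw": 0},{"rx": 0,"ry": 0,"rz": 0,"dx": 0.15,"dy": 0,"dz": 0,"claw": 0},{"rx": 0,"ry": 0,"rz": 0,"dx": 0.15,"dy": 0,"dz": 0,"claw": 0},{"rx": 0,"ry": 0,"rz": 0,"dx": 0.15,"dy": 0,"dz": 0,"claw": 0},{"rx": 0,"ry": 0,"rz": 0,"dx": 0.15,"dy": 0,"dz": 0,"claw": 0},{"rx": 0,"ry": 0,"rz": 0,"dx": 0.15,"dy": 0,"dz": 0,"claw": 0},{"rx": 0,"ry": 0,"rz": 0,"dx": 0.15,"dy": 0,"dz": 0,"claw": 0},{"rx": 0,"ry": 0,"rz": 0,"dx": 0.15,"dy": 0,"dz": 0,"claw": 0},{"rx": 0,"ry": 0,"rz": 0,"dx": 0.15,"dy": 0,"dz": 0,"claw": 0}]}}

```text
time_s: 3.35
tool_pos: [0.5803, -0.1975, 0.0428]
tool_rot: [3.141, 0.003, -0.0]
force: [-4.7, -2.4, 0.8]
opening: -0.0004
finger_force: 2.0
```

>>> {"fn": "carry_out", "kwargs": {"moves": [{"rx": 0,"ry": 0,"rz": 0,"dx": 0.1,"dy": 0,"dz": 0,"claw": 0},{"rx": 0,"ry": 0,"rz": 0,"dx": 0.1,"dy": 0,"dz": 0,"claw": 0},{"rx": 0,"ry": 0,"rz": 0,"dx": 0.1,"dy": 0,"dz": 0,"claw": 0},{"rx": 0,"ry": 0,"rz": 0,"dx": 0,"dy": 0,"dz": 0,"claw": 0},{"rx": 0,"ry": 0,"rz": 0,"dx": 0,"dy": 0,"dz": 0,"claw": 0}]}}

```text
time_s: 3.77
tool_pos: [0.5934, -0.1966, 0.0433]
tool_rot: [-3.141, -0.001, 0.001]
force: [-0.5, 0.1, -1.4]
opening: -0.0001
finger_force: 0.7
```

>>> {"fn": "carry_out", "kwargs": {"moves": [{"rx": 0,"ry": 0,"rz": 0,"dx": 0.1,"dy": 0,"dz": 0,"claw": 0},{"rx": 0,"ry": 0,"rz": 0,"dx": 0.1,"dy": 0,"dz": 0,"claw": 0},{"rx": 0,"ry": 0,"rz": 0,"dx": 0.1,"dy": 0,"dz": 0,"claw": 0},{"rx": 0,"ry": 0,"rz": 0,"dx": 0.06,"dy": 0,"dz": 0,"claw": 0},{"rx": 0,"ry": 0,"rz": 0,"dx": 0.06,"dy": 0,"dz": 0,"claw": 0},{"rx": 0,"ry": 0,"rz": 0,"dx": 0,"dy": 0,"dz": 0,"claw": 0},{"rx": 0,"ry": 0,"rz": 0,"dx": 0,"dy": 0,"dz": 0,"claw": 0}]}}

```text
time_s: 4.35
tool_pos: [0.6104, -0.1965, 0.0435]
tool_rot: [-3.141, -0.001, 0.001]
force: [-3.4, -1.5, -0.2]
opening: -0.0003
finger_force: 0.9
```

>>> {"fn": "carry_out", "kwargs": {"moves": [{"rx": 0,"ry": 0,"rz": 0,"dx": 0.04,"dy": 0,"dz": 0,"claw": 0},{"rx": 0,"ry": 0,"rz": 0,"dx": 0.04,"dy": 0,"dz": 0,"claw": 0},{"rx": 0,"ry": 0,"rz": 0,"dx": 0,"dy": 0,"dz": 0,"claw": 0}]}}

```text
time_s: 4.6
tool_pos: [0.6133, -0.197, 0.0434]
tool_rot: [3.141, -0.0, 0.0]
force: [-3.1, -1.6, 0.0]
opening: 0.0002
finger_force: 1.6
```

>>> {"fn": "carry_out", "kwargs": {"moves": [{"rx": 0,"ry": 0,"rz": 0,"dx": 0.04,"dy": 0,"dz": 0,"claw": 0},{"rx": 0,"ry": 0,"rz": 0,"dx": 0.03,"dy": 0,"dz": 0,"claw": 0},{"rx": 0,"ry": 0,"rz": 0,"dx": 0,"dy": 0,"dz": 0,"claw": 0}]}}

```text
time_s: 4.85
tool_pos: [0.6161, -0.1969, 0.0434]
tool_rot: [3.141, -0.0, 0.0]
force: [-4.6, -3.2, 1.5]
opening: 0.0001
finger_force: 1.6
```

```bash
python3 - <<'E'
from plant import ctrl
import cv2
c=ctrl.capture("top");i=c["image"][150:250,225:385]
i=cv2.resize(i,(640,400),interpolation=cv2.INTER_CUBIC)
j=cv2.resize(ctrl.capture("scene")["image"][200:280,150:310],(640,320),interpolation=cv2.INTER_CUBIC)[:200*1]
cv2.imwrite("pics/c1.png",cv2.vconcat([i,j]));print(ctrl.sense()["force"])
E
```

```text
[-3.21232806 -2.09675007  0.39529047]
```

View pics/c1.png

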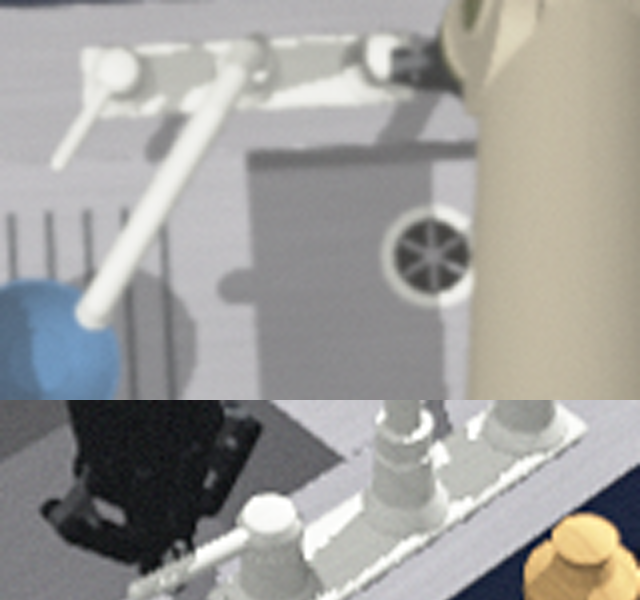

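The lever is nearly along the plate: cap at (268,520), tip near (135,590). No stop felt yet, so I'll go on in small steps.

>>> {"fn": "carry_out", "kwargs": {"moves": [{"rx": 0,"ry": 0,"rz": 0,"dx": 0.04,"dy": 0,"dz": 0,"claw": 0},{"rx": 0,"ry": 0,"rz": 0,"dx": 0.04,"dy": 0,"dz": 0,"claw": 0},{"rx": 0,"ry": 0,"rz": 0,"dx": 0,"dy": 0,"dz": 0,"claw": 0}]}}

```text
time_s: 5.2
tool_pos: [0.6192, -0.1969, 0.0433]
tool_rot: [3.142, 0.0, 0.0]
force: [-3.3, -3.1, 0.7]
opening: 0.0
finger_force: 1.8
```

```bash
python3 - <<'E'
from h import *
c=ray("scene",217,230,.078);t=ray("scene",184,247,.071);v=t-c;print(c,t,np.hypot(*v[:2]),np.degrees(np.arctan2(v[1],v[0])))
E
```

```text
[ 0.64001897 -0.14600544  0.078     ] [ 0.6278267  -0.22473055  0.071     ] 0.07966363666399383 -98.80354258236498
```

>>> {"fn": "carry_out", "kwargs": {"moves": [{"rx": 0,"ry": 0,"rz": 0,"dx": 0.04,"dy": 0,"dz": 0,"claw": 0},{"rx": 0,"ry": 0,"rz": 0,"dx": 0.04,"dy": 0,"dz": 0,"claw": 0},{"rx": 0,"ry": 0,"rz": 0,"dx": 0,"dy": 0,"dz": 0,"claw": 0}]}}

```text
time_s: 5.45
tool_pos: [0.6199, -0.197, 0.0431]
tool_rot: [-3.141, 0.005, -0.0]
force: [-15.8, -1.9, 8.6]
opening: 0.0002
finger_force: 7.4
```

>>> {"fn": "carry_out", "kwargs": {"moves": [{"rx": 0,"ry": 0,"rz": 0,"dx": 0.04,"dy": 0,"dz": 0,"claw": 0},{"rx": 0,"ry": 0,"rz": 0,"dx": 0,"dy": 0,"dz": 0,"claw": 0}]}}

```text
time_s: 5.62
tool_pos: [0.62, -0.1971, 0.043]
tool_rot: [-3.141, 0.008, -0.0]
force: [-21.9, 0.1, 13.2]
opening: 0.0
finger_force: 10.8
```

The stop was felt at x = 0.620, so the cold lever is shut. Next I'll back off, rise and plan the spout arc.

>>> {"fn": "carry_out", "kwargs": {"moves": [{"rx": 0,"ry": 0,"rz": 0,"dx": -0.5,"dy": 0,"dz": 0,"claw": 0},{"rx": 0,"ry": 0,"rz": 0,"dx": -0.8,"dy": 0,"dz": 0,"claw": 0},{"rx": 0,"ry": 0,"rz": 0,"dx": -0.5,"dy": 0,"dz": 0,"claw": 0},{"rx": 0,"ry": 0,"rz": 0,"dx": 0,"dy": 0,"dz": -0.5,"claw": 0},{"rx": 0,"ry": 0,"rz": 0,"dx": 0,"dy": 0,"dz": -0.9,"claw": 0},{"rx": 0,"ry": 0,"rz": 0,"dx": 0,"dy": 0,"dz": -0.9,"claw": 0},{"rx": 0,"ry": 0,"rz": 0,"dx": 0,"dy": 0,"dz": -0.9,"claw": 0},{"rx": 0,"ry": 0,"rz": 0,"dx": 0,"dy": 0,"dz": -0.9,"claw": 0},{"rx": 0,"ry": 0,"rz": 0,"dx": 0,"dy": 0,"dz": -0.9,"claw": 0},{"rx": 0,"ry": 0,"rz": 0,"dx": 0,"dy": 0,"dz": 0,"claw": 0}]}}

```text
time_s: 6.45
tool_pos: [0.5561, -0.1963, 0.2525]
tool_rot: [3.138, -0.014, 0.002]
force: [0.9, 0.3, 1.0]
opening: 0.0004
finger_force: 0.0
```

```bash
python3 - <<'E'
import numpy as np
C=np.array([.630,-.041]);r=.15;prev=None
for a in np.r_[142,np.linspace(147.7,231.3,12)]:
    t=np.radians(a);u=np.array([np.cos(t),np.sin(t)]);n=np.array([-u[1],u[0]])
    h=.011+.009*abs(n[0])+.0135*abs(n[1]);p=C+r*u-n*h
    print(round(a,1),p.round(4),None if prev is None else ((p-prev)/.04*[1,-1]).round(3));prev=p
E
```

```text
142.0 [0.5285 0.0728] None
147.7 [0.5178 0.0622] [-0.269  0.265]
155.3 [0.505  0.0462] [-0.318  0.398]
162.9 [0.4944 0.0285] [-0.264  0.444]
170.5 [0.4863 0.0092] [-0.203  0.482]
178.1 [ 0.4809 -0.0112] [-0.135  0.511]
185.7 [ 0.4782 -0.0307] [-0.067  0.486]
193.3 [ 0.478 -0.05 ] [-0.006  0.483]
200.9 [ 0.4803 -0.0695] [0.058 0.486]
208.5 [ 0.4852 -0.0887] [0.123 0.481]
216.1 [ 0.4928 -0.1074] [0.189 0.467]
223.7 [ 0.5029 -0.1251] [0.254 0.443]
231.3 [ 0.5156 -0.1415] [0.316 0.41 ]
```

>>> {"fn": "carry_out", "kwargs": {"moves": [{"rx": 0,"ry": 0,"rz": 0,"dx": -0.08,"dy": -0.8,"dz": 0,"claw": 0},{"rx": 0,"ry": 0,"rz": 0,"dx": -0.08,"dy": -0.8,"dz": 0,"claw": 0},{"rx": 0,"ry": 0,"rz": 0,"dx": -0.08,"dy": -0.8,"dz": 0,"claw": 0},{"rx": 0,"ry": 0,"rz": 0,"dx": -0.08,"dy": -0.8,"dz": 0,"claw": 0},{"rx": 0,"ry": 0,"rz": 0,"dx": -0.08,"dy": -0.8,"dz": 0,"claw": 0},{"rx": 0,"ry": 0,"rz": 0,"dx": -0.08,"dy": -0.8,"dz": 0,"claw": 0},{"rx": 0,"ry": 0,"rz": 0,"dx": -0.08,"dy": -0.8,"dz": 0,"claw": 0},{"rx": 0,"ry": 0,"rz": 0,"dx": 0,"dy": -0.8,"dz": 0,"claw": 0},{"rx": 0,"ry": 0,"rz": 0,"dx": 0,"dy": -0.7,"dz": 0,"claw": 0},{"rx": 0,"ry": 0,"rz": 0,"dx": 0,"dy": 0,"dz": 0,"claw": 0}]}}

```text
time_s: 7.28
tool_pos: [0.5286, 0.0963, 0.2439]
tool_rot: [-3.137, -0.002, 0.012]
force: [-0.0, 0.6, 0.1]
opening: -0.0003
finger_force: 0.0
```

>>> {"fn": "carry_out", "kwargs": {"moves": [{"rx": 0,"ry": 0,"rz": 0,"dx": 0,"dy": 0,"dz": 0,"claw": 0},{"rx": 0,"ry": 0,"rz": 0,"dx": 0,"dy": 0,"dz": 0,"claw": 0}]}}

```text
time_s: 7.45
tool_pos: [0.5296, 0.0875, 0.2434]
tool_rot: [-3.141, -0.001, 0.001]
force: [0.1, -0.9, -0.5]
opening: -0.0002
finger_force: 0.0
```

Now I'll lower by 0.108, then move to first contact.

>>> {"fn": "carry_out", "kwargs": {"moves": [{"rx": 0,"ry": 0,"rz": 0,"dx": 0,"dy": 0,"dz": 0.6,"claw": 0},{"rx": 0,"ry": 0,"rz": 0,"dx": 0,"dy": 0,"dz": 0.7,"claw": 0},{"rx": 0,"ry": 0,"rz": 0,"dx": 0,"dy": 0,"dz": 0.7,"claw": 0},{"rx": 0,"ry": 0,"rz": 0,"dx": 0,"dy": 0,"dz": 0.7,"claw": 0},{"rx": 0,"ry": 0,"rz": 0,"dx": 0,"dy": 0,"dz": 0,"claw": 0},{"rx": 0,"ry": 0,"rz": 0,"dx": 0,"dy": 0,"dz": 0,"claw": 0},{"rx": 0,"ry": 0,"rz": 0,"dx": 0,"dy": 0,"dz": 0,"claw": 0}]}}

```text
time_s: 8.03
tool_pos: [0.5304, 0.0867, 0.137]
tool_rot: [-3.141, -0.002, -0.001]
force: [-0.9, 1.0, 0.4]
opening: -0.0002
finger_force: 0.0
```

>>> {"fn": "carry_out", "kwargs": {"moves": [{"rx": 0,"ry": 0,"rz": 0,"dx": 0,"dy": 0.12,"dz": 0,"claw": 0},{"rx": 0,"ry": 0,"rz": 0,"dx": 0,"dy": 0.12,"dz": 0,"claw": 0},{"rx": 0,"ry": 0,"rz": 0,"dx": -0.04,"dy": 0.12,"dz": 0,"claw": 0},{"rx": 0,"ry": 0,"rz": 0,"dx": -0.1,"dy": 0.12,"dz": 0,"claw": 0},{"rx": 0,"ry": 0,"rz": 0,"dx": -0.1,"dy": 0.12,"dz": 0,"claw": 0},{"rx": 0,"ry": 0,"rz": 0,"dx": -0.1,"dy": 0.12,"dz": 0,"claw": 0},{"rx": 0,"ry": 0,"rz": 0,"dx": -0.1,"dy": 0.12,"dz": 0,"claw": 0},{"rx": 0,"ry": 0,"rz": 0,"dx": -0.1,"dy": 0.12,"dz": 0,"claw": 0}]}}

```text
time_s: 8.7
tool_pos: [0.5079, 0.0486, 0.1358]
tool_rot: [-3.141, -0.002, 0.001]
force: [2.8, 2.3, 0.9]
opening: -0.0002
finger_force: 1.4
```

>>> {"fn": "carry_out", "kwargs": {"moves": [{"rx": 0,"ry": 0,"rz": 0,"dx": -0.09,"dy": 0.15,"dz": 0,"claw": 0},{"rx": 0,"ry": 0,"rz": 0,"dx": -0.09,"dy": 0.15,"dz": 0,"claw": 0},{"rx": 0,"ry": 0,"rz": 0,"dx": -0.09,"dy": 0.15,"dz": 0,"claw": 0},{"rx": 0,"ry": 0,"rz": 0,"dx": -0.07,"dy": 0.16,"dz": 0,"claw": 0},{"rx": 0,"ry": 0,"rz": 0,"dx": -0.07,"dy": 0.16,"dz": 0,"claw": 0},{"rx": 0,"ry": 0,"rz": 0,"dx": -0.07,"dy": 0.16,"dz": 0,"claw": 0},{"rx": 0,"ry": 0,"rz": 0,"dx": -0.05,"dy": 0.17,"dz": 0,"claw": 0},{"rx": 0,"ry": 0,"rz": 0,"dx": -0.05,"dy": 0.17,"dz": 0,"claw": 0},{"rx": 0,"ry": 0,"rz": 0,"dx": -0.05,"dy": 0.17,"dz": 0,"claw": 0}]}}

```text
time_s: 9.45
tool_pos: [0.4823, -0.0094, 0.1353]
tool_rot: [-3.141, 0.0, 0.001]
force: [3.2, 2.1, 0.2]
opening: -0.0005
finger_force: 1.4
```

>>> {"fn": "carry_out", "kwargs": {"moves": [{"rx": 0,"ry": 0,"rz": 0,"dx": -0.02,"dy": 0.16,"dz": 0,"claw": 0},{"rx": 0,"ry": 0,"rz": 0,"dx": -0.02,"dy": 0.16,"dz": 0,"claw": 0},{"rx": 0,"ry": 0,"rz": 0,"dx": -0.02,"dy": 0.16,"dz": 0,"claw": 0},{"rx": 0,"ry": 0,"rz": 0,"dx": 0,"dy": 0.16,"dz": 0,"claw": 0},{"rx": 0,"ry": 0,"rz": 0,"dx": 0,"dy": 0.16,"dz": 0,"claw": 0},{"rx": 0,"ry": 0,"rz": 0,"dx": 0.01,"dy": 0.16,"dz": 0,"claw": 0},{"rx": 0,"ry": 0,"rz": 0,"dx": 0.02,"dy": 0.16,"dz": 0,"claw": 0}]}}

```text
time_s: 10.03
tool_pos: [0.4812, -0.0541, 0.1352]
tool_rot: [-3.141, 0.001, 0.001]
force: [1.4, 3.6, -0.8]
opening: 0.0003
finger_force: 1.4
```

>>> {"fn": "carry_out", "kwargs": {"moves": [{"rx": 0,"ry": 0,"rz": 0,"dx": 0.02,"dy": 0.16,"dz": 0,"claw": 0},{"rx": 0,"ry": 0,"rz": 0,"dx": 0.02,"dy": 0.16,"dz": 0,"claw": 0},{"rx": 0,"ry": 0,"rz": 0,"dx": 0.04,"dy": 0.16,"dz": 0,"claw": 0},{"rx": 0,"ry": 0,"rz": 0,"dx": 0.04,"dy": 0.16,"dz": 0,"claw": 0},{"rx": 0,"ry": 0,"rz": 0,"dx": 0.05,"dy": 0.16,"dz": 0,"claw": 0},{"rx": 0,"ry": 0,"rz": 0,"dx": 0.06,"dy": 0.16,"dz": 0,"claw": 0},{"rx": 0,"ry": 0,"rz": 0,"dx": 0.06,"dy": 0.15,"dz": 0,"claw": 0},{"rx": 0,"ry": 0,"rz": 0,"dx": 0.06,"dy": 0.15,"dz": 0,"claw": 0}]}}

```text
time_s: 10.7
tool_pos: [0.4955, -0.1046, 0.1352]
tool_rot: [-3.141, 0.0, 0.0]
force: [0.8, 3.2, 0.8]
opening: 0.0002
finger_force: 1.4
```

>>> {"fn": "carry_out", "kwargs": {"moves": [{"rx": 0,"ry": 0,"rz": 0,"dx": 0.08,"dy": 0.14,"dz": 0,"claw": 0},{"rx": 0,"ry": 0,"rz": 0,"dx": 0.08,"dy": 0.14,"dz": 0,"claw": 0},{"rx": 0,"ry": 0,"rz": 0,"dx": 0.08,"dy": 0.12,"dz": 0,"claw": 0},{"rx": 0,"ry": 0,"rz": 0,"dx": 0,"dy": 0,"dz": 0,"claw": 0}]}}

```text
time_s: 11.03
tool_pos: [0.5054, -0.1215, 0.1352]
tool_rot: [3.141, 0.0, -0.001]
force: [-0.8, 0.5, -1.7]
opening: 0.0002
finger_force: 0.2
```

```bash
python3 - <<'E'
from plant import ctrl
import cv2,pickle
d={n:ctrl.capture(n) for n in("scene","top")};pickle.dump(d,open("d2.pkl","wb"))
cv2.imwrite("pics/e.png",cv2.resize(d["scene"]["image"],(800,600),interpolation=cv2.INTER_CUBIC))
E
```

```text
(no output)
```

View pics/e.png

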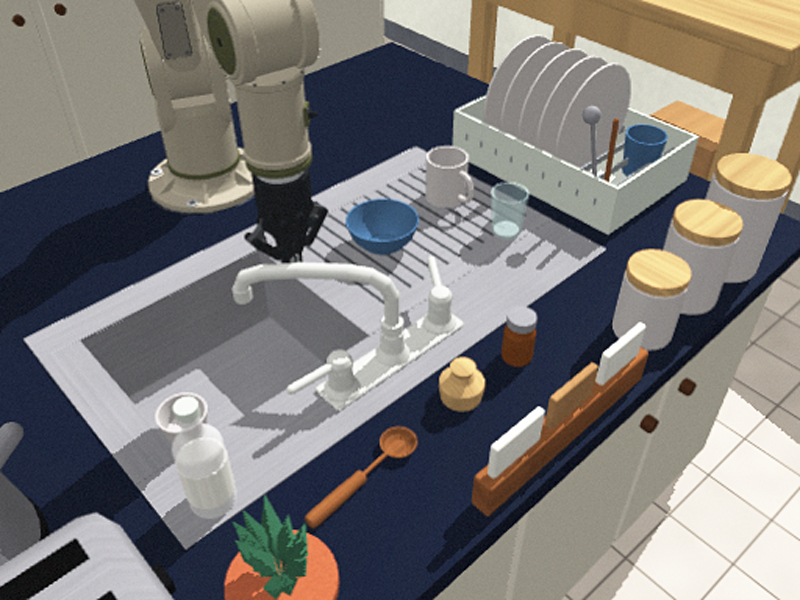

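The scene view shows the nozzle mouth at (243,297), the cold cap at (341,358) and the cold tip at (291,388). I'll turn those into positions.

```bash
python3 - <<'E'
from h import *
m=full(243,297,.101,"scene");C=np.array([.630,-.041]);v=m[:2]-C
print(m,np.hypot(*v),np.degrees(np.arctan2(v[1],v[0])))
c=full(341,358,.078,"scene");t=full(291,388,.071,"scene");v=t-c
print(c,t,np.hypot(*v[:2]),np.degrees(np.arctan2(v[1],v[0])))
E
```

```text
[ 0.46359919 -0.18815615  0.101     ] 0.22213545948674868 -138.51214221711592
[ 0.63901555 -0.14235092  0.078     ] [ 0.63333042 -0.22326694  0.071     ] 0.08111548685323838 -94.01897358609706
```

>>> {"fn": "carry_out", "kwargs": {"moves": [{"rx": 0,"ry": 0,"rz": 0,"dx": 0.1,"dy": 0.14,"dz": 0,"claw": 0},{"rx": 0,"ry": 0,"rz": 0,"dx": 0.1,"dy": 0.14,"dz": 0,"claw": 0},{"rx": 0,"ry": 0,"rz": 0,"dx": 0.1,"dy": 0.14,"dz": 0,"claw": 0},{"rx": 0,"ry": 0,"rz": 0,"dx": 0.1,"dy": 0.13,"dz": 0,"claw": 0},{"rx": 0,"ry": 0,"rz": 0,"dx": 0,"dy": 0,"dz": 0,"claw": 0},{"rx": 0,"ry": 0,"rz": 0,"dx": 0,"dy": 0,"dz": 0,"claw": 0}]}}

```text
time_s: 11.63
tool_pos: [0.5213, -0.143, 0.1353]
tool_rot: [3.141, -0.0, -0.001]
force: [0.0, 0.4, -0.2]
opening: -0.0002
finger_force: 0.0
```

Next I'll back away to the left and down in front of the hot lever.

>>> {"fn": "carry_out", "kwargs": {"moves": [{"rx": 0,"ry": 0,"rz": 0,"dx": 0,"dy": -0.5,"dz": 0,"claw": 0},{"rx": 0,"ry": 0,"rz": 0,"dx": 0,"dy": -0.8,"dz": 0,"claw": 0},{"rx": 0,"ry": 0,"rz": 0,"dx": 0,"dy": -0.8,"dz": 0,"claw": 0},{"rx": 0,"ry": 0,"rz": 0,"dx": 0,"dy": -0.8,"dz": 0,"claw": 0},{"rx": 0,"ry": 0,"rz": 0,"dx": 0,"dy": -0.8,"dz": 0,"claw": 0},{"rx": 0,"ry": 0,"rz": 0,"dx": 0,"dy": -0.8,"dz": 0,"claw": 0},{"rx": 0,"ry": 0,"rz": 0,"dx": 0,"dy": -0.8,"dz": 0,"claw": 0},{"rx": 0,"ry": 0,"rz": 0,"dx": 0,"dy": -0.8,"dz": 0,"claw": 0},{"rx": 0,"ry": 0,"rz": 0,"dx": 0,"dy": -0.2,"dz": 0,"claw": 0},{"rx": 0,"ry": 0,"rz": 0,"dx": 0,"dy": 0,"dz": 0,"claw": 0}]}}

```text
time_s: 12.47
tool_pos: [0.5206, 0.1136, 0.1356]
tool_rot: [-3.14, -0.001, 0.006]
force: [-0.4, -0.5, -1.2]
opening: 0.0004
finger_force: 0.0
```

>>> {"fn": "carry_out", "kwargs": {"moves": [{"rx": 0,"ry": 0,"rz": 0,"dx": 0,"dy": 0,"dz": 0,"claw": 0},{"rx": 0,"ry": 0,"rz": 0,"dx": 0,"dy": 0,"dz": 0,"claw": 0}]}}

```text
time_s: 12.63
tool_pos: [0.5213, 0.1082, 0.1353]
tool_rot: [3.141, -0.0, -0.002]
force: [-0.6, -0.8, -0.2]
opening: 0.0
finger_force: 0.0
```

>>> {"fn": "carry_out", "kwargs": {"moves": [{"rx": 0,"ry": 0,"rz": 0,"dx": 0,"dy": 0,"dz": 0.5,"claw": 0},{"rx": 0,"ry": 0,"rz": 0,"dx": 0,"dy": 0,"dz": 0.6,"claw": 0},{"rx": 0,"ry": 0,"rz": 0,"dx": 0,"dy": 0,"dz": 0.6,"claw": 0},{"rx": 0,"ry": 0,"rz": 0,"dx": 0,"dy": 0,"dz": 0.6,"claw": 0},{"rx": 0,"ry": 0,"rz": 0,"dx": 0,"dy": 0,"dz": 0,"claw": 0},{"rx": 0,"ry": 0,"rz": 0,"dx": 0,"dy": 0,"dz": 0,"claw": 0}]}}

```text
time_s: 13.13
tool_pos: [0.5202, 0.1081, 0.0426]
tool_rot: [3.141, 0.003, -0.002]
force: [-0.1, -0.6, 0.6]
opening: 0.0001
finger_force: 0.0
```

>>> {"fn": "carry_out", "kwargs": {"moves": [{"rx": 0,"ry": 0,"rz": 0,"dx": 0.15,"dy": 0,"dz": 0,"claw": 0},{"rx": 0,"ry": 0,"rz": 0,"dx": 0.15,"dy": 0,"dz": 0,"claw": 0},{"rx": 0,"ry": 0,"rz": 0,"dx": 0.15,"dy": 0,"dz": 0,"claw": 0},{"rx": 0,"ry": 0,"rz": 0,"dx": 0.15,"dy": 0,"dz": 0,"claw": 0},{"rx": 0,"ry": 0,"rz": 0,"dx": 0.15,"dy": 0,"dz": 0,"claw": 0},{"rx": 0,"ry": 0,"rz": 0,"dx": 0.15,"dy": 0,"dz": 0,"claw": 0},{"rx": 0,"ry": 0,"rz": 0,"dx": 0.15,"dy": 0,"dz": 0,"claw": 0},{"rx": 0,"ry": 0,"rz": 0,"dx": 0.15,"dy": 0,"dz": 0,"claw": 0}]}}

```text
time_s: 13.8
tool_pos: [0.5686, 0.1114, 0.0435]
tool_rot: [-3.14, 0.002, 0.002]
force: [-4.8, 2.1, 0.3]
opening: -0.0004
finger_force: 1.9
```

>>> {"fn": "carry_out", "kwargs": {"moves": [{"rx": 0,"ry": 0,"rz": 0,"dx": 0.12,"dy": 0,"dz": 0,"claw": 0},{"rx": 0,"ry": 0,"rz": 0,"dx": 0.12,"dy": 0,"dz": 0,"claw": 0},{"rx": 0,"ry": 0,"rz": 0,"dx": 0.12,"dy": 0,"dz": 0,"claw": 0},{"rx": 0,"ry": 0,"rz": 0,"dx": 0.12,"dy": 0,"dz": 0,"claw": 0},{"rx": 0,"ry": 0,"rz": 0,"dx": 0.1,"dy": 0,"dz": 0,"claw": 0},{"rx": 0,"ry": 0,"rz": 0,"dx": 0.1,"dy": 0,"dz": 0,"claw": 0},{"rx": 0,"ry": 0,"rz": 0,"dx": 0.08,"dy": 0,"dz": 0,"claw": 0},{"rx": 0,"ry": 0,"rz": 0,"dx": 0.04,"dy": 0,"dz": 0,"claw": 0},{"rx": 0,"ry": 0,"rz": 0,"dx": 0,"dy": 0,"dz": 0,"claw": 0}]}}

```text
time_s: 14.55
tool_pos: [0.6015, 0.1105, 0.0435]
tool_rot: [-3.141, -0.001, 0.001]
force: [-3.1, 1.6, -0.1]
opening: 0.0002
finger_force: 1.2
```

>>> {"fn": "carry_out", "kwargs": {"moves": [{"rx": 0,"ry": 0,"rz": 0,"dx": 0.03,"dy": 0,"dz": 0,"claw": 0},{"rx": 0,"ry": 0,"rz": 0,"dx": 0.03,"dy": 0,"dz": 0,"claw": 0},{"rx": 0,"ry": 0,"rz": 0,"dx": 0.03,"dy": 0,"dz": 0,"claw": 0},{"rx": 0,"ry": 0,"rz": 0,"dx": 0,"dy": 0,"dz": 0,"claw": 0}]}}

```text
time_s: 14.88
tool_pos: [0.6046, 0.1105, 0.0434]
tool_rot: [-3.141, -0.0, 0.001]
force: [-3.2, 2.7, 0.9]
opening: -0.0
finger_force: 1.7
```

>>> {"fn": "carry_out", "kwargs": {"moves": [{"rx": 0,"ry": 0,"rz": 0,"dx": 0.04,"dy": 0,"dz": 0,"claw": 0},{"rx": 0,"ry": 0,"rz": 0,"dx": 0.04,"dy": 0,"dz": 0,"claw": 0},{"rx": 0,"ry": 0,"rz": 0,"dx": 0.04,"dy": 0,"dz": 0,"claw": 0},{"rx": 0,"ry": 0,"rz": 0,"dx": 0,"dy": 0,"dz": 0,"claw": 0}]}}

```text
time_s: 15.22
tool_pos: [0.6088, 0.1106, 0.0434]
tool_rot: [-3.141, 0.001, 0.001]
force: [-6.3, 3.2, 2.6]
opening: -0.0003
finger_force: 3.4
```

>>> {"fn": "carry_out", "kwargs": {"moves": [{"rx": 0,"ry": 0,"rz": 0,"dx": 0.04,"dy": 0,"dz": 0,"claw": 0},{"rx": 0,"ry": 0,"rz": 0,"dx": 0,"dy": 0,"dz": 0,"claw": 0}]}}

```text
time_s: 15.38
tool_pos: [0.6089, 0.1106, 0.0433]
tool_rot: [3.141, 0.004, 0.001]
force: [-14.3, 1.4, 6.4]
opening: -0.0004
finger_force: 6.7
```

The stop was felt at x = 0.609, where I expected about 0.611. I'll retreat and check.

>>> {"fn": "carry_out", "kwargs": {"moves": [{"rx": 0,"ry": 0,"rz": 0,"dx": -0.5,"dy": 0,"dz": 0,"claw": 0},{"rx": 0,"ry": 0,"rz": 0,"dx": -0.7,"dy": 0,"dz": 0,"claw": 0},{"rx": 0,"ry": 0,"rz": 0,"dx": -0.5,"dy": 0,"dz": 0,"claw": 0},{"rx": 0,"ry": 0,"rz": 0,"dx": 0,"dy": 0,"dz": -0.5,"claw": 0},{"rx": 0,"ry": 0,"rz": 0,"dx": 0,"dy": 0,"dz": -0.9,"claw": 0},{"rx": 0,"ry": 0,"rz": 0,"dx": 0,"dy": 0,"dz": -0.9,"claw": 0},{"rx": 0,"ry": 0,"rz": 0,"dx": 0,"dy": 0,"dz": -0.9,"claw": 0},{"rx": 0,"ry": 0,"rz": 0,"dx": 0,"dy": 0,"dz": -0.9,"claw": 0},{"rx": 0,"ry": 0,"rz": 0,"dx": 0,"dy": 0,"dz": -0.9,"claw": 0}]}}

```text
time_s: 16.13
tool_pos: [0.5437, 0.109, 0.246]
tool_rot: [3.141, -0.003, -0.001]
force: [1.2, 0.4, -0.3]
opening: 0.0003
finger_force: 0.0
```

>>> {"fn": "carry_out", "kwargs": {"moves": [{"rx": 0,"ry": 0,"rz": 0,"dx": -0.2,"dy": -0.8,"dz": 0,"claw": 0},{"rx": 0,"ry": 0,"rz": 0,"dx": -0.2,"dy": -0.8,"dz": 0,"claw": 0},{"rx": 0,"ry": 0,"rz": 0,"dx": -0.2,"dy": -0.8,"dz": 0,"claw": 0},{"rx": 0,"ry": 0,"rz": 0,"dx": -0.2,"dy": -0.8,"dz": 0,"claw": 0},{"rx": 0,"ry": 0,"rz": 0,"dx": 0,"dy": 0,"dz": 0,"claw": 0},{"rx": 0,"ry": 0,"rz": 0,"dx": 0,"dy": 0,"dz": 0,"claw": 0}]}}

```text
time_s: 16.63
tool_pos: [0.5108, 0.24, 0.244]
tool_rot: [-3.141, -0.002, 0.004]
force: [-0.3, -0.9, -0.4]
opening: 0.0
finger_force: 0.0
```

```bash
python3 - <<'E'
from plant import ctrl
import cv2
i=cv2.resize(ctrl.capture("top")["image"][150:250,225:385],(800,500),interpolation=cv2.INTER_CUBIC)
cv2.imwrite("pics/f.png",i)
cv2.imwrite("pics/f2.png",cv2.resize(ctrl.capture("scene")["image"],(800,600),interpolation=cv2.INTER_CUBIC))
s=ctrl.sense();print(s["tool_pos"],s["force"])
E
```

```text
[0.51199153 0.23676775 0.24364382] [-0.04303974 -0.42040288 -0.24787344]
```

View pics/f.png

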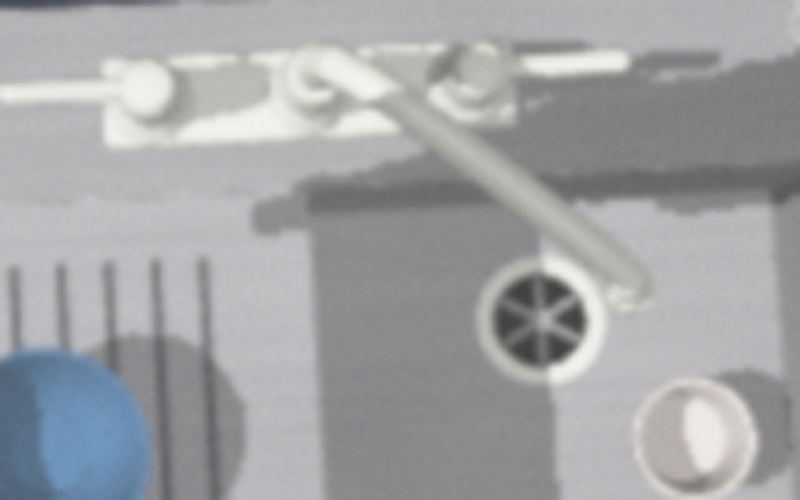

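View pics/f2.png

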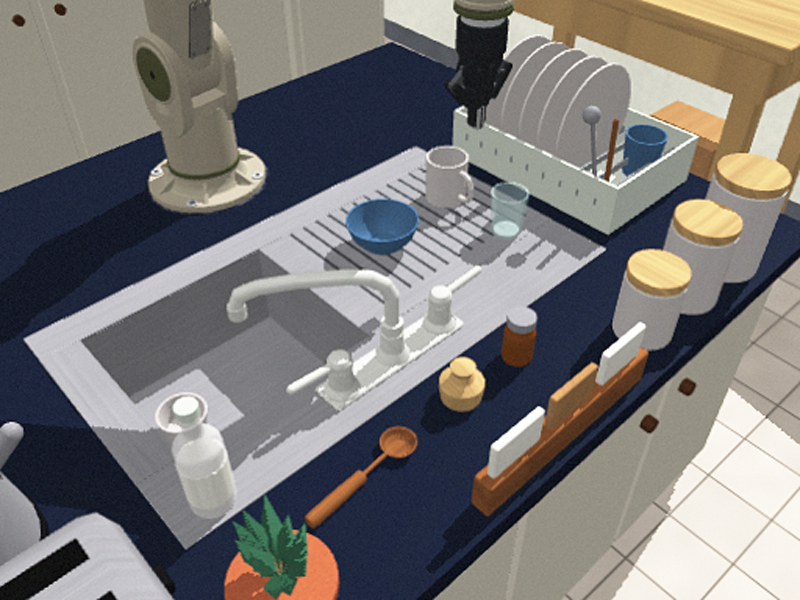

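Both levers lie along the plate, with the hot tip off the crop's left edge at row 93 and the cold tip at (628,62). The nozzle bottom is at (630,303) in the top crop and (237,317) in the scene view.

```bash
python3 - <<'E'
from h import *
p=np.array([.4923,-.2124]);C=np.array([.630,-.041])
for m in(full(237,317,.101,"scene"),top(630,296,.11),top(632,290,.13)):
    v=m[:2]-C;print(m,np.hypot(*v),np.degrees(np.arctan2(v[1],v[0])),'to plug',np.hypot(*(m[:2]-p)))
v=top(628,62,.071)-top(481,68,.078);print(v,np.degrees(np.arctan2(v[1],v[0])))
E
```

```text
[ 0.49498831 -0.21765088  0.101     ] 0.22233688188011475 -127.39015138380516 to plug 0.005899047291831215
[ 0.49367296 -0.2173966   0.11      ] 0.22293681600860132 -127.6984242923161 to plug 0.005181802246154605
[ 0.49597278 -0.21435644  0.13      ] 0.2191249628448134 -127.70871712335126 to plug 0.004161368669526319
[ 0.00319496 -0.08904458 -0.007     ] -87.94508391122598
```

The mouth is about 5 mm from the plughole and both levers are shut. Handing in.

```bash
python3 -c "
from plant import ctrl
print(ctrl.finish_job())"
```

```text
the job is handed in; nothing more can be done
None
```

I pushed both levers against their shut stops and swung the spout until its mouth was about 5 mm from the plughole centre. The crockery and other things looked undisturbed in the last pictures, and I handed the job in at about 17 s; no verdict was shown.

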